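# Find the grating drum that fits the grater's shaft

## Task

One of the two washed grating drums belongs to this grater, the other to a different machine, and they look alike. Try the drum on the loading rods by pushing it gently along them onto the drive shaft: the right drum goes fully home against the bearing face, the wrong one stops well short and must not be forced. Leave the drum that fits fully home on the shaft, lay the one that does not fit in the shallow steel tray without dropping it, and do not disturb the other things on the table.

Things in the scene. Friction and masses are not known exactly. Their poses are not given: they have to be found in the camera images.
- grater: fixed steel drive unit of a drum grater, 96 mm deep, 160 wide, 190 high, with a level drive shaft and, below it, two loading rods, all pointing to the robot. Origin: on the table under the shaft, in the plane of the bearing face (49 mm boss, 8 mm proud of the housing). x points into the housing, so shaft and rods run along -x; shaft axis at y = 0, z = 103.5 mm
- shaft_tip (a point): tip of the drive shaft, on its axis, 60 mm in front of the bearing face. The shaft is of one of two patterns, not told: straight, or thick at the root and thin at the nose. The fitting drum has 1.5 mm clearance all round; the other stops about 30 mm short of home with some of the shaft inside it, and must be drawn back along the rods before it is lifted
- home (a point): where the middle of a drum is when it is fully home, its open end against the bearing face: on the shaft axis, 40 mm in front of the face, axes as the grater's
- rods_end (a point): on the shaft axis above the front end of the two rods, 203 mm in front of the bearing face, axes as the grater's. Rods: 10 mm thick, at y = -17 and +17 mm, centres at z = 74 mm. A drum laid on them lies in line with the shaft, its axis at z = 103.5 mm. Nothing before the housing rises above the rods; under them stands a steel catch pan, 65 mm high, 108 mm wide
- drum_a: stainless grating drum, cylinder 58 mm in diameter, 80 mm long, with dark perforations, 0.25 kg. Origin: middle of its axis. Its x axis runs from the flat closed end (-40 mm) to the open end (+40 mm) with the bore for the shaft, 64 mm deep. Both drums look alike; only one fits this shaft, which is not told. At first it lies on the loading rods, open end to the shaft
- drum_b: stainless grating drum, cylinder 58 mm in diameter, 80 mm long, with dark perforations, 0.25 kg. Origin: middle of its axis. Its x axis runs from the flat closed end (-40 mm) to the open end (+40 mm) with the bore for the shaft, 64 mm deep. Both drums look alike; only one fits this shaft, which is not told. At first it lies on the table beside the grater, open end away from the robot
- tray: shallow open steel tray, fixed on the table to the left or right of the grater, 200 mm (x) by 170 mm (y), rim 19 mm high, floor 3 mm thick. Origin: centre of its underside. A drum that lies in it has its axis 32 mm above the table
- ramekin: bystander: white ramekin, 69 mm wide and 34 mm high; origin at the centre of its underside
- tin: bystander: plain steel tin, 75 mm wide and 58 mm high; origin at the centre of its underside
- sauce_bottle: bystander: pale squeeze bottle, 60 mm wide and 198 mm high; origin at the centre of its underside
- mill: bystander: wooden pepper mill, 58 mm wide and 170 mm high; origin at the centre of its underside
- potato: bystander: potato, 89 mm long and 44 mm high; origin at the centre of its underside
There are look-alikes about, which are no part of the job. What is shaped like the drum_b but turquoise is not meant.

How it is judged (in metres and radians):
At the end, for the whole second after the job is handed in: One drum is fully home on the shaft (within 5 mm of the bearing face, 4 mm of the shaft axis, 0.08 rad), which only the fitting one can reach; the other lies on the tray's floor inside the rim, its axis 20 to 45 mm above the table. Both are at rest (((x of drum_a in the frame of grater between -0.046 and -0.035 m and y of drum_a in the frame of grater between -0.004 and 0.004 m and z of drum_a in the frame of grater between 0.0995 and 0.1075 m and angle between the x axis of drum_a and the x axis of grater, either way round below 0.08 rad and linear speed of each of drum_a, drum_b below 0.02 m/s and x of drum_b in the frame of tray between -0.085 and 0.085 m and y of drum_b in the frame of tray between -0.07 and 0.07 m and z of drum_b in the frame of tray between 0.02 and 0.045 m) or (x of drum_b in the frame of grater between -0.046 and -0.035 m and y of drum_b in the frame of grater between -0.004 and 0.004 m and z of drum_b in the frame of grater between 0.0995 and 0.1075 m and angle between the x axis of drum_b and the x axis of grater, either way round below 0.08 rad and linear speed of each of drum_b, drum_a below 0.02 m/s and x of drum_a in the frame of tray between -0.085 and 0.085 m and y of drum_a in the frame of tray between -0.07 and 0.07 m and z of drum_a in the frame of tray between 0.02 and 0.045 m))); the robot touches nothing.
It fails at once if the drum from the rods is rammed: pushed against its closed end with more than 40 N (contact force between the fingers and drum_a above 40 N and x of the grasp point in the frame of drum_a below -0.042 m).
It fails at once if the drum from the rods is dropped: faster than 0.8 m/s while no finger touches it (linear speed of drum_a above 0.8 m/s and contact force between the fingers and drum_a below 0.1 N).
It fails at once if the drum from the table is rammed: pushed against its closed end with more than 40 N (contact force between the fingers and drum_b above 40 N and x of the grasp point in the frame of drum_b below -0.042 m).
It fails at once if the drum from the table is dropped: faster than 0.8 m/s while no finger touches it (linear speed of drum_b above 0.8 m/s and contact force between the fingers and drum_b below 0.1 N).
It fails at once if a bystander (ramekin, tin, sauce bottle, pepper mill, potato) is moved by more than 40 mm (distance of any of ramekin, tin, sauce_bottle, mill, potato from where it was at the start of the episode above 0.04 m).
It also fails if it takes over 72 s, if anything falls off the work surface, if the arm or the gripper's body presses on something with over 40 N, if the wrist force passes 120 N, or if a joint passes its speed limit or range.

## Robot

A 6-joint arm with a two-finger parallel gripper is mounted at the origin on a cart in front of the work surface, level with it; the furniture and walls round the work are solid. World frame = base frame: x ahead of the robot, y to its left, z up, the work surface at z = 0. Lengths are in mm, angles in rad, forces in N, time in s.
With the tool pointing down it reaches from about 400 to 825 mm from the base axis. Payload 7 kg.
Tool frame: the origin (TCP) lies on the centre line of the jaws, within the pads' length; the fingertips stand 17 mm ahead of it and the grasp point (between the pads) lies 2 mm behind it; y points along the fingers, x is the direction in which the jaws open and shut, and the axes are right-handed (so a half turn about y gives the same grasp; the last joint's range is limited). The gripper opens to 88 mm and grips with 3 to 60 N. Pads are 19 mm wide; open, the fingers measure 130 mm over their backs; the gripper's body (78 mm by 193 mm) begins 47 mm behind the grasp point.
Start: joints at [-0.975, 0.359, 0.012, 0, -1.224, -0.288], TCP at [204.473, -643.262, 243.561] pointing down, gripper open.
Joint ranges: [-3.07, 3.07], [-1.43, 2.12], [-1.02, 1.25], [-3.03, 1.67], [-3.05, -0], [-3.03, 3.03]. Speed limits (rad/s): [2.39, 2.39, 3.01, 3.14, 3.14, 3.14].

## Interface

Orientations are given as a 3x3 rotation matrix whose columns are the frame's x, y, z axes.
In Python, from rig import bot, viewer gives the robot as it stands. The module is installed in compiled form; this text tells all that it offers.
- The arm moves only by the tool servo_tool, never from a script. Its argument "deltas" is one flat list of numbers, 7 for each row, row after row: the turn, a rotation vector about the tool's x, y, z in degrees, then the shift along the tool's x, y, z in mm, then the gripper's target within -1 to 1 (shut at 1, half-way at 0, fully open at -1). A call has 1 to 12 rows; each row shifts and turns the commanded pose from where the row before left it, along the tool's axes as they then stand; what a row does not reach is not made up. A row lasts 1/10 s, in which the tool goes at most 50 mm and 8.59 degrees, less where a joint would pass 70% of its speed; a pose out of reach is approached as far as the arm can. A call with a gripper value outside its range is refused whole. The fingers move at their own pace and stop on an object; "squeeze" is the grip in N (left out, the last holds). Time passes only in rows, so rows that do not move let the fingers close. It gives the time, the measured TCP pose, the force and the opening at its end, in the units of the state.
- bot.get_obs(): the state, without advancing time (a new reading comes with each control period).
- viewer.capture(name): name is "scene" or "top"; returns a dict with "image" (420x560x3 uint8, blue, green, red), "range_z" (420x560 float32, mm along the optical axis (not along the pixel's ray), 0 where there is no reading), "mtx" (3x3 intrinsics, pixels), "D" ([k1, k2, p1, p2, k3] as OpenCV has them; the pictures are not rectified), "R" (3x3) and "t" (3): a world point X has camera coordinates R X + t. Camera axes: x right, y down, z forward; pixel columns grow to the right and rows downward; lengths in mm; the calibration is good to about 2 mm. A picture is of the moment at which its call begins.
- bot.close_job(): hands the job in, once; it reports no verdict.
The state is a dict: "clock": time; "joints": joint angles; "joint_velocities": joint speeds; "joint_efforts": joint torques, N m; "ee_pos": TCP position; "orientation": TCP orientation; "wrist_force": force on the tool from outside, world axes, zero at the start; "wrist_torque": the same for the moment, N m; "gripper_width": finger opening in mm.
Only numpy, scipy, OpenCV 4.12 (cv2) and the standard library are available. Lean on these libraries where they do the work, as an engineer would, in place of code of your own. Each camera call takes 0.05 s, during which the arm holds its last target.

## Working session

There is one attempt and no reset: what is moved stays moved. The work goes in short steps, Python scripts to look and compute and a tool call to move; the robot and the scene stay as the last step left them, time stands still between calls to the robot, and variables do not carry over. Pictures are saved under pics/ and viewed, and the job is handed in when it is done.

Besides the shell and the picture viewer there is one more tool, called after "Call:" by a JSON object that holds its "op" and its "data", one argument or row to a line. servo_tool: Moves the arm, as the interface text tells. Its arguments: {"type":"object","properties":{"deltas":{"type":"array","items":{"type":"number"}},"squeeze":{"type":"number"}},"required":["deltas"]}

```bash
mkdir -p pics; python3 - <<'E'
from rig import bot, viewer
import cv2,numpy as np,pickle
o=bot.get_obs();print(o)
for n in("scene","top"):
    c=viewer.capture(n);cv2.imwrite(f"pics/{n}0.png",c["image"]);pickle.dump(c,open(f"{n}0.pkl","wb"));print(n,c["mtx"],c["D"],c["R"],c["t"])
E
```

```text
{'clock': 0.0, 'joints': array([-9.74940128e-01,  3.59359592e-01,  1.10355045e-02, -3.58368180e-04,
       -1.22409737e+00, -2.88120249e-01]), 'joint_velocities': array([-0.0007842 , -0.00174227,  0.0006804 ,  0.0009051 , -0.00173343,
       -0.00168873]), 'joint_efforts': array([ 1.49039308e-03, -5.82712018e+01,  2.93055385e+01,  6.99716359e+00,
        6.83041246e-03, -1.23744012e-04]), 'ee_pos': array([ 204.30256079, -642.83986433,  242.62867175]), 'orientation': array([[-3.02784887e-01, -6.33077947e-04, -9.53058714e-01],
       [ 9.53057489e-01,  1.53420637e-03, -3.02785517e-01],
       [ 1.65387559e-03, -9.99998623e-01,  1.38825175e-04]]), 'wrist_force': array([-0.30988725,  0.2839359 , -0.10869973]), 'wrist_torque': array([ 0.03608907, -0.01810388,  0.02391298]), 'gripper_width': 87.66059162012134}
scene [[494.05080016   0.         276.08549368]
 [  0.         494.05080016 214.09043436]
 [  0.           0.           1.        ]] [-0.11688726  0.          0.          0.          0.        ] [[-0.68218546 -0.73093301  0.01897191]
 [-0.42086201  0.37131154 -0.82764902]
 [ 0.59791151 -0.57259468 -0.56092527]] [ 410.90557881  261.08370903 1245.58566181]
top [[427.83594901   0.         276.00522681]
 [  0.         427.83594901 211.87293936]
 [  0.           0.           1.        ]] [-0.1239886  0.         0.         0.         0.       ] [[-0.02367267 -0.99971455  0.0032287 ]
 [-0.99827046  0.02346438 -0.05390272]
 [ 0.05381157 -0.00449914 -0.99854097]] [  69.74494592  548.78075973 1012.71284314]
```

View pics/scene0.png

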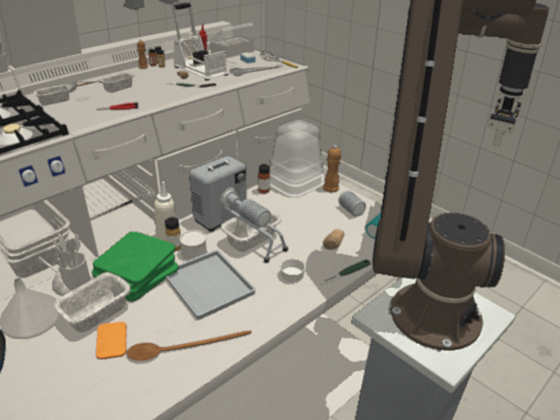

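View pics/top0.png

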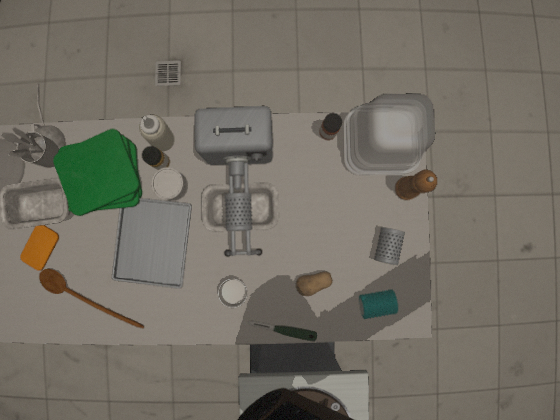

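Top view: drum_a on the rods at (237,210), drum_b grey perforated on the table at (389,244), and a turquoise look-alike at (378,304), which is excluded by colour. Tray at (152,242), grater at (233,135). Next I'll confirm with a crop and measure.

```bash
cat > h.py <<'E'
import numpy as np,cv2,pickle
def cloud(c):
    H,W=c["range_z"].shape
    u,v=np.meshgrid(np.arange(W),np.arange(H))
    p=cv2.undistortPoints(np.stack([u,v],-1).reshape(-1,1,2).astype(np.float64),c["mtx"],c["D"]).reshape(H,W,2)
    z=c["range_z"].astype(float)
    X=np.dstack([p[...,0]*z,p[...,1]*z,z])
    Wd=(X-c["t"])@c["R"]
    Wd[z==0]=np.nan
    return Wd
def proj(c,P):
    return cv2.projectPoints(np.asarray(P,float).reshape(-1,1,3),cv2.Rodrigues(c["R"])[0],c["t"],c["mtx"],c["D"])[0].reshape(-1,2)
E
python3 - <<'E'
from h import *
c=pickle.load(open("top0.pkl","rb"));W=cloud(c);im=c["image"]
np.set_printoptions(precision=1,suppress=True,linewidth=200)
for n,(u,v) in dict(table=(300,230),grtop=(233,120),druma=(237,210),rod=(231,235),drumb=(389,244),shaft=(237,178),tray=(152,242),turq=(378,304),pot=(314,284),ram=(232,291),pan=(215,210),mill=(425,181)).items(): print(n,W[v,u])
def reg(u0,u1,v0,v1,z0,z1):
    w=W[v0:v1,u0:u1].reshape(-1,3);w=w[np.isfinite(w[:,2])];return w[(w[:,2]>z0)&(w[:,2]<z1)]
def rect(w):
    r=cv2.minAreaRect(w[:,:2].astype(np.float32));return r,len(w)
print("table z",np.median(reg(280,320,200,240,-30,30)[:,2]))
print("grater top",rect(reg(190,280,95,165,175,205)))
print("drum a",rect(reg(215,262,185,235,112,140)), rect(reg(215,262,160,190,95,140)))
print("rods",rect(reg(222,266,230,262,70,90)))
print("drum b",rect(reg(365,412,220,270,20,70)))
print("tray",rect(reg(105,200,190,295,12,30)))
a=cv2.resize(im[180:330,340:440],None,fx=4,fy=4,interpolation=cv2.INTER_CUBIC)
b=cv2.resize(im[150:270,190:280],None,fx=4,fy=4,interpolation=cv2.INTER_CUBIC)
h=max(a.shape[0],b.shape[0]);o=np.zeros((h,a.shape[1]+b.shape[1],3),np.uint8);o[:a.shape[0],:a.shape[1]]=a;o[:b.shape[0],a.shape[1]:]=b
cv2.imwrite("pics/crop0.png",o)
s=pickle.load(open("scene0.pkl","rb"));Ws=cloud(s)
for v,u in((208,250),(203,352)):print(Ws[v,u])
cv2.imwrite("pics/crop1.png",cv2.resize(s["image"][140:280,180:400],None,fx=3.6,fy=3.6,interpolation=cv2.INTER_CUBIC))
E
```

```text
table [505.5  -0.3   5.1]
grtop [729.1 140.2 191.2]
druma [549.7 140.  134.4]
rod [497.2 159.7  76.6]
drumb [ 467.2 -203.8   54. ]
shaft [621.4 140.8 110.5]
tray [484.3 361.4   3.6]
turq [ 329.1 -174.1   53.7]
pot [378.2 -27.8  38.5]
ram [362.3 167.3   5.8]
pan [558.9 205.    3.9]
mill [ 600.2 -257.8  160. ]
table z -0.08806433125932323
grater top (((712.79833984375, 142.16751098632812), (99.87340545654297, 161.15867614746094), 0.2903236150741577), 3559)
drum a (((556.535400390625, 138.58682250976562), (54.58531951904297, 98.37641143798828), 89.13488006591797), 935) (((631.7899169921875, 154.68472290039062), (73.8544692993164, 63.72069549560547), 87.64341735839844), 354)
rods (((480.6034851074219, 138.67372131347656), (43.48165512084961, 54.286006927490234), 89.41182708740234), 214)
drum b (((462.4229736328125, -209.1302032470703), (55.52034378051758, 82.48036193847656), 75.98206329345703), 842)
tray (((502.162353515625, 374.5155029296875), (208.26182556152344, 237.39410400390625), 82.2191162109375), 928)
[548.4 155.7 127.5]
[ 446.  -188.9   47.2]
```

View pics/crop0.png

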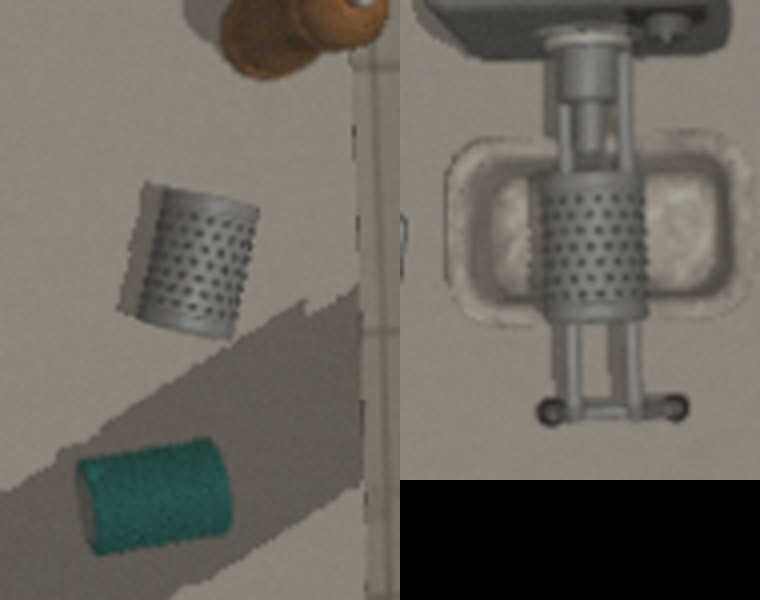

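View pics/crop1.png

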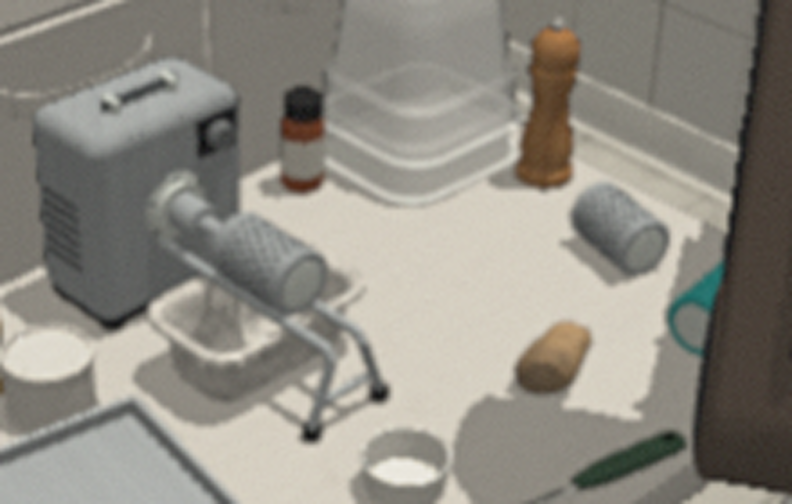

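The crop shows drum_b (grey, perforated, 389,244) apart from the turquoise solid drum (378,304), with drum_b's flat end towards the robot. The shaft is stepped: thick at the root, thin at the nose. I'll fit the poses precisely next.

```bash
cat > fit.py <<'E'
from h import *
from scipy.optimize import least_squares
np.set_printoptions(precision=2,suppress=True,linewidth=200)
def fitcyl(P,c0,yaw0,r=29.,fixz=None):
    # select points near the cylinder then fit axis (level)
    c=np.array(c0,float);yaw=yaw0;z=c[2]
    for it in range(4):
        d=np.array([np.cos(yaw),np.sin(yaw)]);n=np.array([-d[1],d[0]])
        q=P[:,:2]-c[:2];s=q@d;t=q@n;rad=np.hypot(t,P[:,2]-z)
        tol=8 if it<2 else 4
        m=(abs(s)<36)&(abs(rad-r)<tol)&(P[:,2]>z-5)
        Q=P[m]
        def f(x):
            d=np.array([np.cos(x[1]),np.sin(x[1])]);n=np.array([-d[1],d[0]])
            return np.hypot((Q[:,:2]-c[:2])@n-x[0],Q[:,2]-x[2])-r
        x=least_squares(f,[0,yaw,z],loss="soft_l1").x
        yaw=x[1];z=x[2] if fixz is None else fixz;d=np.array([np.cos(yaw),np.sin(yaw)]);n=np.array([-d[1],d[0]])
        c[:2]+=n*x[0]
        q=P[:,:2]-c[:2];s=q@d;t=q@n;rad=np.hypot(t,P[:,2]-z)
        k=(abs(rad-r)<4)&(abs(s)<60)&(P[:,2]>z+8)
        e=np.percentile(s[k],[1,99])
        c[:2]+=d*e.mean()
    return c[:2],z,np.degrees(yaw),e[1]-e[0],m.sum(),np.std(f(x))
def pts(c):
    W=cloud(c).reshape(-1,3);return W[np.isfinite(W[:,2])]
E
python3 - <<'E'
from fit import *
for nm in("top","scene"):
    c=pickle.load(open(nm+"0.pkl","rb"));P=pts(c)
    print(nm,"A",fitcyl(P,[552,140,103.5],0))
    print(nm,"B",fitcyl(P,[462,-209,29],np.radians(-14)))
    # housing front face & boss & sides
    m=(P[:,2]>60)&(P[:,2]<180)&(abs(P[:,1]-140)<100)&(P[:,0]>600)&(P[:,0]<700)
    Q=P[m]; 
    h,e=np.histogram(Q[(abs(Q[:,1]-140)>32)][:,0],bins=np.arange(600,700,4));print(dict(zip(e[:-1].astype(int),h)))
    T=P[(abs(P[:,2]-190)<4)&(P[:,0]>640)&(P[:,0]<780)&(abs(P[:,1]-140)<110)]
    if len(T): print("top face x,y pct",np.percentile(T[:,0],[0.5,99.5]),np.percentile(T[:,1],[0.5,99.5]))
    R=P[(P[:,2]>12)&(P[:,2]<24)&(P[:,0]>360)&(P[:,0]<600)&(P[:,1]>260)&(P[:,1]<460)]
    F=P[(P[:,2]>0)&(P[:,2]<7)]
    r=cv2.minAreaRect(R[:,:2].astype(np.float32));print("trayrim",np.percentile(R[:,0],[2,50,98]),np.percentile(R[:,1],[2,50,98]))
    # rods
    G=P[(P[:,2]>70)&(P[:,2]<84)&(P[:,0]>455)&(P[:,0]<505)&(abs(P[:,1]-140)<40)]
    print("rods",len(G),np.percentile(G[:,0],[1,99]))
    for a,b in((100,140),(140,180)):
        g=G[(G[:,1]>a)&(G[:,1]<b)&(G[:,0]>465)];print(len(g),g.mean(0), np.polyfit(g[:,0],g[:,1],1)[0] if len(g)>5 else '')
    S=P[(P[:,2]>100)&(P[:,2]<130)&(P[:,0]>594)&(P[:,0]<665)&(abs(P[:,1]-140)<30)]
    for x in range(590,680,6):
        s=S[(abs(S[:,0]-x)<3)]
        if len(s): print(x,len(s),s[:,1].min(),s[:,1].max(),s[:,2].max())
E
```

```text
top A (array([548.2 , 139.12]), np.float64(102.70342269988953), np.float64(1.0490377549023417), np.float64(78.25590003042457), np.int64(870), np.float64(1.3396439099594164))
top B (array([ 462.37, -211.17]), np.float64(27.95170121709513), np.float64(-14.293167661158243), np.float64(79.14502886894482), np.int64(727), np.float64(1.5843064529775035))
{np.int64(600): np.int64(39), np.int64(604): np.int64(73), np.int64(608): np.int64(59), np.int64(612): np.int64(61), np.int64(616): np.int64(2), np.int64(620): np.int64(0), np.int64(624): np.int64(0), np.int64(628): np.int64(0), np.int64(632): np.int64(0), np.int64(636): np.int64(0), np.int64(640): np.int64(0), np.int64(644): np.int64(0), np.int64(648): np.int64(6), np.int64(652): np.int64(20), np.int64(656): np.int64(27), np.int64(660): np.int64(44), np.int64(664): np.int64(258), np.int64(668): np.int64(71), np.int64(672): np.int64(9), np.int64(676): np.int64(10), np.int64(680): np.int64(1), np.int64(684): np.int64(2), np.int64(688): np.int64(1), np.int64(692): np.int64(3)}
top face x,y pct [669.62 757.56] [ 67.4  216.79]
trayrim [377.46 4
[... 2102 characters left out ...]
8058609990935
602 2 142.67892746331245 150.46054590374592 111.54250566372237
608 7 138.8781719599835 150.3780409911538 112.4237653680344
614 8 140.72858339781186 149.9761465461628 114.16238070904063
620 6 141.92186224813264 149.179511086519 112.98070039748973
626 25 128.02437566526652 157.61169035198972 118.58624416258904
632 20 130.46301522770796 158.6781484008513 120.24683628870007
638 18 136.90318685715155 160.9417000935732 119.84912787651031
644 11 144.56077030901784 157.61724598017943 120.02259383355349
650 21 130.1083474405132 161.3488165541465 125.09183604534581
656 48 119.45822114953437 168.1603895923399 129.53417360237887
662 51 110.02325467582556 168.6786231832746 129.8284559989092
```

Call:
{"op": "servo_tool", "data": {
  "deltas": [0, 8.3, 0, 0, 0, 0, -1, 0, 8.3, 0, 0, 0, 0, -1, 0, 0, 0, 38.8, 2, -17.8, -1, 0, 0, 0, 38.8, 2, -17.8, -1, 0, 0, 0, 38.8, 2, -17.8, -1, 0, 0, 0, 38.8, 2, -17.8, -1, 0, 0, 0, 38.8, 2, -17.8, -1, 0, 0, 0, 38.8, 2, -17.8, -1, 0, 0, 0, 38.8, 2, -17.8, -1, 0, 0, 0, 38.8, 2, -17.8, -1, 0, 0, 0, 38.8, 2, -17.8, -1, 0, 0, 0, 38.8, 2, -17.8, -1],
  "squeeze": 5
}}

```text
clock: 1.3
ee_pos: [375.6, -250.4, 223.5]
orientation: [[-0.018, 0.0, -1.0], [1.0, 0.0, -0.018], [0.0, -1.0, -0.0]]
wrist_force: [0.8, -1.3, -0.7]
gripper_width: 87.3
```

Call:
{"op": "servo_tool", "data": {
  "deltas": [0, 0, 0, 38.8, 2, -17.8, -1, 0, 0, 0, 38.8, 2, -17.8, -1, 0, 0, 0, 38.8, 2, -17.8, -1, 0, 0, 0, 38.8, 2, -17.8, -1, 0, 0, 0, 38.8, 2, -17.8, -1, 0, 0, 0, 38.8, 2, -17.8, -1, 0, 0, 0, 38.8, 2, -17.8, -1, 0, 0, 0, 38.8, 2, -17.8, -1, 0, 0, 0, 38.8, 2, -17.8, -1, 0, 0, 0, 38.8, 2, -17.8, -1, 0, 0, 0, 0, 0, 0, -1, 0, 0, 0, 0, 0, 0, -1]
}}

```text
clock: 2.5
ee_pos: [546.1, 139.7, 202.6]
orientation: [[-0.02, -0.002, -1.0], [1.0, -0.001, -0.02], [-0.001, -1.0, 0.002]]
wrist_force: [-0.2, -0.8, -0.5]
gripper_width: 87.6
```

Call:
{"op": "servo_tool", "data": {
  "deltas": [0, 0, 0, 0, 20, 4, -1, 0, 0, 0, 0, 20, 4, -1, 0, 0, 0, 0, 20, 0, -1, 0, 0, 0, 0, 20, 0, -1, 0, 0, 0, 0, 20, 0, -1, 0, 0, 0, 0, 0, 0, -1, 0, 0, 0, 0, 0, 0, 1, 0, 0, 0, 0, 0, 0, 1, 0, 0, 0, 0, 0, 0, 1, 0, 0, 0, 0, 0, 0, 1, 0, 0, 0, 0, 0, 0, 1, 0, 0, 0, 0, 0, 0, 1],
  "squeeze": 5
}}

```text
clock: 3.7
ee_pos: [538.9, 140.0, 104.5]
orientation: [[-0.019, 0.002, -1.0], [1.0, 0.002, -0.019], [0.002, -1.0, -0.002]]
wrist_force: [-3.0, 4.5, 3.6]
gripper_width: 57.9
```

Call:
{"op": "servo_tool", "data": {
  "deltas": [0, 0, 0, 0, 0, -6, 1, 0, 0, 0, 0, 0, -6, 1, 0, 0, 0, 0, 0, -6, 1, 0, 0, 0, 0, 0, -4, 1, 0, 0, 0, 0, 0, -4, 1, 0, 0, 0, 0, 0, -3, 1, 0, 0, 0, 0, 0, -3, 1, 0, 0, 0, 0, 0, 0, 1]
}}

```text
clock: 4.5
ee_pos: [570.1, 139.8, 103.8]
orientation: [[-0.018, -0.001, -1.0], [1.0, 0.0, -0.018], [0.0, -1.0, 0.001]]
wrist_force: [-3.5, 1.5, 4.1]
gripper_width: 58.2
```

Call:
{"op": "servo_tool", "data": {
  "deltas": [0, 0, 0, 0, 0, -3, 1, 0, 0, 0, 0, 0, -3, 1, 0, 0, 0, 0, 0, -3, 1, 0, 0, 0, 0, 0, -3, 1, 0, 0, 0, 0, 0, 0, 1]
}}

```text
clock: 5.0
ee_pos: [581.4, 139.7, 103.4]
orientation: [[-0.018, -0.002, -1.0], [1.0, -0.0, -0.018], [-0.0, -1.0, 0.002]]
wrist_force: [-5.0, 3.1, 3.8]
gripper_width: 58.2
```

```bash
cat > look.py <<'E'
import sys
from rig import bot, viewer
from fit import *
def look(tag,box,name="top",f=4):
    c=viewer.capture(name);pickle.dump(c,open(f"{name}{tag}.pkl","wb"))
    u0,u1,v0,v1=box
    cv2.imwrite(f"pics/{name}{tag}.png",cv2.resize(c["image"][v0:v1,u0:u1],None,fx=f,fy=f,interpolation=cv2.INTER_CUBIC))
    return c
E
python3 - <<'E'
from look import *
look("1",(190,290,110,260),f=3.9)
look("1",(180,320,150,280),"scene",4)
E
```

```text
(no output)
```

View pics/top1.png

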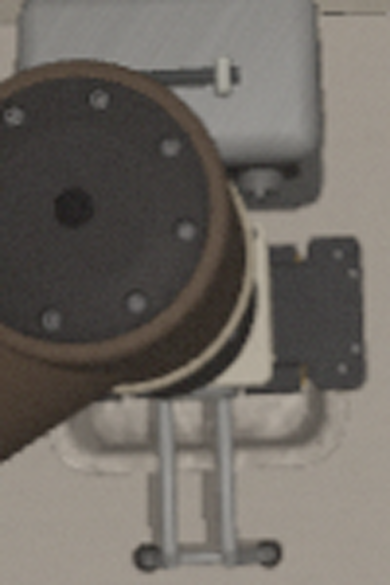

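View pics/scene1.png

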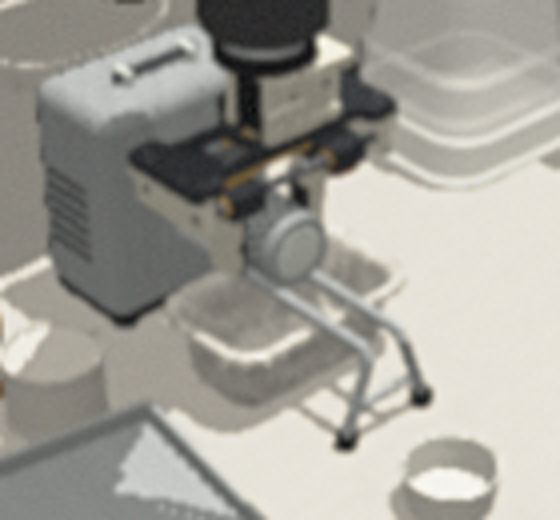

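The top view is blocked by the wrist. In the scene crop the drum's closed disc shows in front of the gripper (285,245). I'll measure that disc's x.

```bash
cat >> fit.py <<'E'
def disc(c,y=140.,z=103.5):
    P=pts(c);m=(np.hypot(P[:,1]-y,P[:,2]-z)<20)&(P[:,0]>480)&(P[:,0]<640)
    Q=P[m];h,e=np.histogram(Q[:,0],bins=np.arange(480,642,3));i=h.argmax()
    k=abs(Q[:,0]-e[i]-1.5)<6
    return np.median(Q[k],0),k.sum()
E
python3 - <<'E'
from fit import *
for t in"01":print(disc(pickle.load(open(f"scene{t}.pkl","rb"))))
E
```

```text
(array([505.16, 141.32, 104.9 ]), np.int64(94))
(array([545.47, 140.79, 104.57]), np.int64(92))
```

Call:
{"op": "servo_tool", "data": {
  "deltas": [0, 0, 0, 0, 0, -2, 1, 0, 0, 0, 0, 0, -2, 1, 0, 0, 0, 0, 0, -2, 1, 0, 0, 0, 0, 0, -2, 1, 0, 0, 0, 0, 0, 0, 1]
}}

```text
clock: 5.6
ee_pos: [587.9, 138.8, 102.6]
orientation: [[-0.017, -0.005, -1.0], [1.0, -0.002, -0.017], [-0.002, -1.0, 0.005]]
wrist_force: [-7.0, 0.3, 1.1]
gripper_width: 58.1
```

```bash
python3 - <<'E'
from look import *
print(disc(look("2",(180,320,150,280),"scene",4)))
for i in range(2):print(bot.get_obs()["wrist_force"],bot.get_obs()["ee_pos"])
E
```

```text
(array([546.57, 140.76, 104.98]), np.int64(90))
[-7.    0.14  1.53] [587.92 138.8  102.54]
[-7.    0.14  1.53] [587.92 138.8  102.54]
```

The drum moved 1 mm while the tool moved 6.5 mm, so it is blocked with its end at x≈627, where the shaft thickens. I'll regrip free of bias and push once more to rule out a skewed catch.

Call:
{"op": "servo_tool", "data": {
  "deltas": [0, 0, 0, 0, 0, 8, -1, 0, 0, 0, 0.7, 0, 8, -1, 0, 0, 0, 0, 0, 0, -1, 0, 0, 0, 0, 0, 0, 1, 0, 0, 0, 0, 0, 0, 1, 0, 0, 0, 0, 0, 0, 1, 0, 0, 0, 0, 0, 0, 1, 0, 0, 0, 0, 0, 0, 1, 0, 0, 0, 0, 0, -3, 1, 0, 0, 0, 0, 0, -3, 1, 0, 0, 0, 0, 0, -3, 1, 0, 0, 0, 0, 0, -3, 1],
  "squeeze": 5
}}

```text
clock: 6.85
ee_pos: [585.5, 140.5, 103.5]
orientation: [[-0.018, -0.002, -1.0], [1.0, -0.0, -0.018], [-0.0, -1.0, 0.002]]
wrist_force: [-5.8, 2.9, 4.5]
gripper_width: 58.5
```

```bash
python3 - <<'E'
from look import *
print(disc(look("3",(180,320,150,280),"scene",4)))
print(bot.get_obs()["wrist_force"],bot.get_obs()["ee_pos"])
E
```

```text
(array([556.97, 141.51, 105.19]), np.int64(89))
[-3.77  1.24  3.18] [586.03 140.54 103.5 ]
```

It did go on: the disc is now at x=557, 10 mm further, so that was a skewed catch. I'll continue gently.

Call:
{"op": "servo_tool", "data": {
  "deltas": [0, 0, 0, 0, 0, -3, 1, 0, 0, 0, 0, 0, -3, 1, 0, 0, 0, 0, 0, -3, 1, 0, 0, 0, 0, 0, -3, 1, 0, 0, 0, 0, 0, 0, 1]
}}

```text
clock: 7.4
ee_pos: [598.1, 140.7, 103.5]
orientation: [[-0.018, -0.001, -1.0], [1.0, -0.0, -0.018], [-0.0, -1.0, 0.001]]
wrist_force: [-3.1, 1.2, 2.6]
gripper_width: 58.3
```

```bash
python3 - <<'E'
from look import *
print(disc(look("4",(180,320,150,280),"scene",4)))
print(bot.get_obs()["wrist_force"],bot.get_obs()["ee_pos"])
E
```

```text
(array([569.53, 139.94, 104.11]), np.int64(92))
[-3.49  1.63  2.78] [598.13 140.72 103.5 ]
```

View pics/scene4.png

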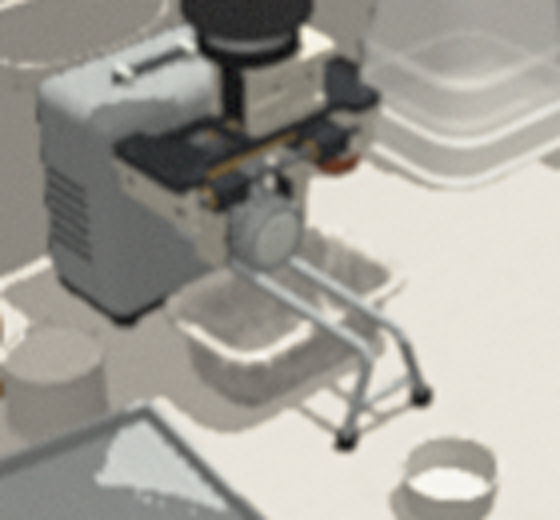

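The disc is at 569.5, more than 20 mm beyond the catch, so drum_a fits. I'll push until it stops against the bearing face.

Call:
{"op": "servo_tool", "data": {
  "deltas": [0, 0, 0, 0, 0, -3, 1, 0, 0, 0, 0, 0, -3, 1, 0, 0, 0, 0, 0, -2, 1, 0, 0, 0, 0, 0, -2, 1, 0, 0, 0, 0, 0, -2, 1, 0, 0, 0, 0, 0, 0, 1]
}}

```text
clock: 8.05
ee_pos: [608.9, 140.8, 102.6]
orientation: [[-0.018, -0.003, -1.0], [1.0, -0.0, -0.018], [-0.0, -1.0, 0.003]]
wrist_force: [-7.3, 3.2, 0.9]
gripper_width: 58.3
```

```bash
python3 - <<'E'
from look import *
print(disc(look("5",(180,320,150,280),"scene",4)))
print(bot.get_obs()["wrist_force"],bot.get_obs()["ee_pos"])
E
```

```text
(array([576.08, 140.98, 104.81]), np.int64(93))
[-6.89  3.19  1.5 ] [608.91 140.81 102.59]
```

Call:
{"op": "servo_tool", "data": {
  "deltas": [0, 0, 0, 0, 0, 3, -1, 0, 0, 0, 0, 0, 0, -1, 0, 0, 0, 0, 0, 0, -1, 0, 0, 0, 0, -20, 0, -1, 0, 0, 0, 0, -30, 0, -1, 0, 0, 0, 0, -35, 0, -1, 0, 0, 0, 0, -35, 30, -1, 0, 0, 0, -20, 0, 45, -1, 0, 0, 0, -45, 0, 20, -1, 0, 0, 0, -45, 0, 10, -1, 0, 0, 0, -45, 0, 10, -1, 0, 0, 0, -45, 0, 10, -1]
}}

```text
clock: 9.3
ee_pos: [485.7, -62.9, 224.3]
orientation: [[-0.019, 0.002, -1.0], [1.0, 0.0, -0.019], [0.0, -1.0, -0.002]]
wrist_force: [0.3, -0.8, 0.3]
gripper_width: 87.8
```

```bash
python3 - <<'E'
from look import *
c=look("6",(190,290,110,260),f=3.9)
print(fitcyl(pts(c),[615,140,103.5],0.017))
s=look("6",(180,320,150,280),"scene",4)
print(disc(s),fitcyl(pts(s),[615,140,103.5],0.017))
E
```

```text
(array([622.42, 139.99]), np.float64(102.7556071640584), np.float64(0.8828963342453533), np.float64(85.28415491620791), np.int64(844), np.float64(1.3491732600996071))
(array([576.04, 139.69, 104.58]), np.int64(87)) (array([620.8 , 140.42]), np.float64(102.85136086951218), np.float64(0.4985506323798204), np.float64(93.25568981749339), np.int64(301), np.float64(1.6928504479477007))
```

View pics/top6.png

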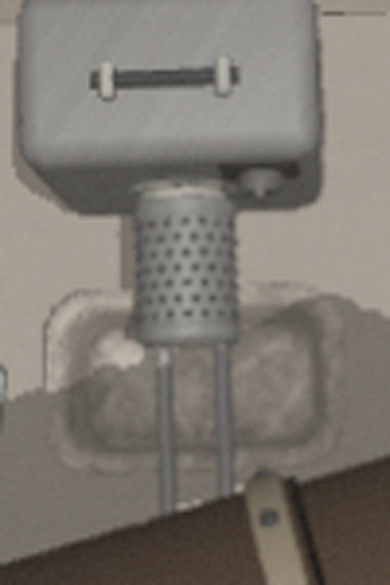

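View pics/scene6.png

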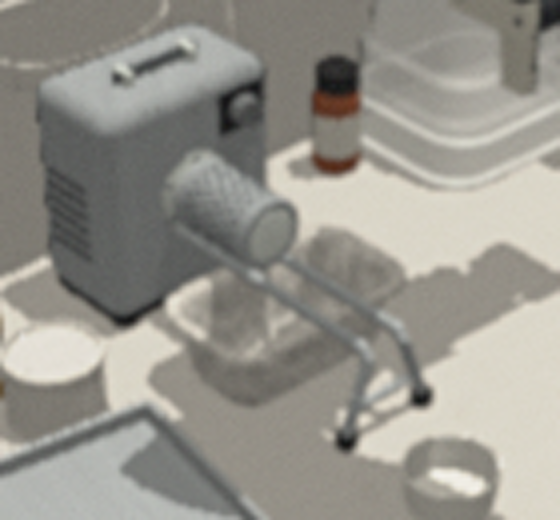

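Drum_a sits against the boss (top crop, rows 190–340; disc at x≈576), which is home. Next is drum_b at about (461,-209), yaw -14.3°.

Call:
{"op": "servo_tool", "data": {
  "deltas": [0, 7.7, 0, 0, 0, 0, -1, 0, 7.7, 0, 0, 0, 0, -1, 0, 0, 0, -37, 0, -3.1, -1, 0, 0, 0, -37, 0, -3.1, -1, 0, 0, 0, -37, 0, -3.1, -1, 0, 0, 0, -37, 0, -3.1, -1, 0, 0, 0, 0, 30, 0, -1, 0, 0, 0, 0, 30, 0, -1, 0, 0, 0, 0, 30, 0, -1, 0, 0, 0, 0, 10, 0, -1, 0, 0, 0, 0, 0, 0, -1],
  "squeeze": 25
}}

```text
clock: 10.5
ee_pos: [460.8, -207.8, 122.6]
orientation: [[0.248, -0.003, -0.969], [0.969, -0.0, 0.248], [-0.001, -1.0, 0.002]]
wrist_force: [-0.4, -0.1, 1.5]
gripper_width: 87.6
```

```bash
python3 - <<'E'
from look import *
s=look("7",(310,420,110,260),"scene",4)
E
```

```text
(no output)
```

View pics/scene7.png

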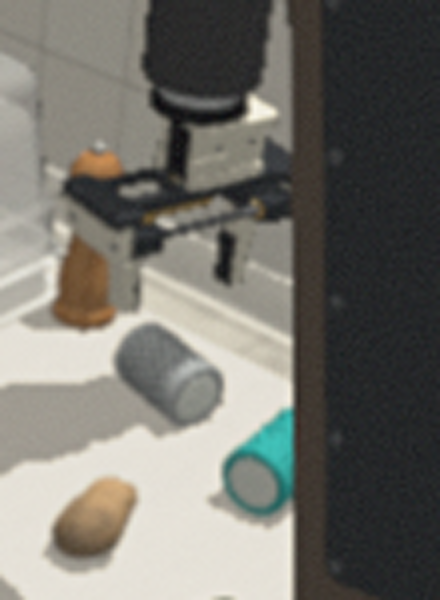

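The open gripper stands over the grey drum_b (165,370 in the crop), with the mill and turquoise drum clear. Going down to grip.

Call:
{"op": "servo_tool", "data": {
  "deltas": [0, 0, 0, -1, 25, 0, -1, 0, 0, 0, 0, 25, 0, -1, 0, 0, 0, 0, 25, 0, -1, 0, 0, 0, 0, 15, 0, -1, 0, 0, 0, 0, 5, 0, -1, 0, 0, 0, 0, 0, 0, -1, 0, 0, 0, 0, 0, 0, 1, 0, 0, 0, 0, 0, 0, 1, 0, 0, 0, 0, 0, 0, 1, 0, 0, 0, 0, 0, 0, 1, 0, 0, 0, 0, 0, 0, 1, 0, 0, 0, 0, 0, 0, 1],
  "squeeze": 25
}}

```text
clock: 11.75
ee_pos: [461.3, -209.0, 29.1]
orientation: [[0.248, 0.001, -0.969], [0.969, -0.0, 0.248], [-0.0, -1.0, -0.001]]
wrist_force: [-1.9, -1.9, 6.1]
gripper_width: 57.6
```

Call:
{"op": "servo_tool", "data": {
  "deltas": [0, 0, 0, 0, -10, 0, 1, 0, 0, 0, 0, -25, 0, 1, 0, 0, 0, 0, -35, 0, 1, 0, 0, 0, 0, -45, 0, 1, 0, 0, 0, 0, -45, 0, 1, 0, 0, 0, 0, -40, 0, 1, 0, 0, 0, 0, 0, 0, 1]
}}

```text
clock: 12.45
ee_pos: [463.6, -209.4, 234.9]
orientation: [[0.247, 0.01, -0.969], [0.969, -0.002, 0.247], [0.001, -1.0, -0.01]]
wrist_force: [1.1, 0.1, -3.0]
gripper_width: 58.1
```

```bash
python3 - <<'E'
from look import *
c=pickle.load(open("top0.pkl","rb"))
px=np.array([[122,200],[191,204],[183,288],[113,281]],float)
n=cv2.undistortPoints(px.reshape(-1,1,2),c["mtx"],c["D"]).reshape(-1,2)
C=-c["R"].T@c["t"];d=np.c_[n,np.ones(4)]@c["R"]
w=C+d*((19-C[2])/d[:,2])[:,None];print(w,w.mean(0))
im=c["image"].copy()
cv2.imwrite("pics/tray.png",cv2.resize(im[185:300,100:270],None,fx=4.5,fy=4.5))
E
```

```text
[[587.76 430.68  19.  ]
 [573.79 260.66  19.  ]
 [373.07 283.39  19.  ]
 [391.76 455.29  19.  ]] [481.6 357.5  19. ]
```

View pics/tray.png

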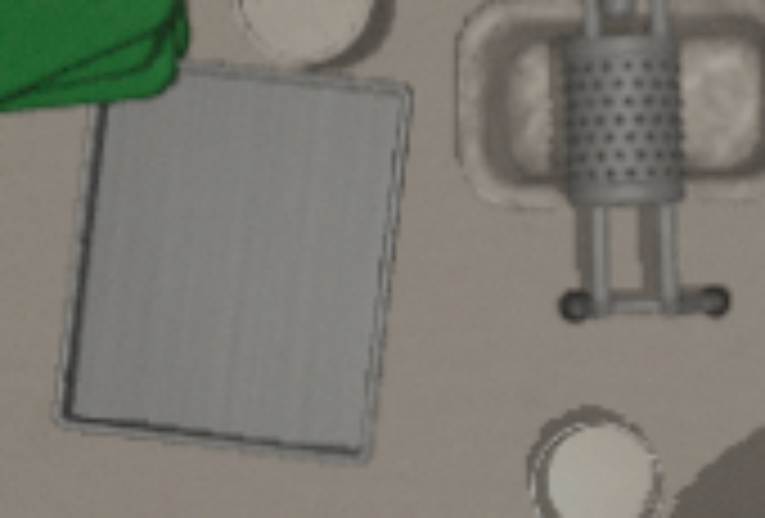

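The crop shows the tray clear, with corners at about (95,65), (410,85), (370,460) and (60,425) and the centre near world (481,357), yaw -6.5°. I'll carry drum_b over it.

Call:
{"op": "servo_tool", "data": {
  "deltas": [0, -7.8, 0, 0, 0, 0, 1, 0, 0, 0, 25, 0, 2.3, 1, 0, 0, 0, 35, 0, 3.2, 1, 0, 0, 0, 35, 0, 3.2, 1, 0, 0, 0, 35, 0, 3.2, 1, 0, 0, 0, 35, 0, 3.2, 1, 0, 0, 0, 35, 0, 3.2, 1, 0, 0, 0, 35, 0, 3.2, 1, 0, 0, 0, 35, 0, 3.2, 1, 0, 0, 0, 35, 0, 3.2, 1, 0, 0, 0, 35, 0, 3.2, 1]
}}

```text
clock: 13.55
ee_pos: [468.0, 133.7, 228.0]
orientation: [[0.114, -0.001, -0.993], [0.993, -0.0, 0.114], [-0.0, -1.0, 0.001]]
wrist_force: [-0.3, 0.4, -3.2]
gripper_width: 57.7
```

Call:
{"op": "servo_tool", "data": {
  "deltas": [0, 0, 0, 35, 0, 3.2, 1, 0, 0, 0, 35, 0, 3.2, 1, 0, 0, 0, 35, 0, 3.2, 1, 0, 0, 0, 35, 0, 3.2, 1, 0, 0, 0, 35, 0, 3.2, 1, 0, 0, 0, 30, 0, 3, 1, 0, 0, 0, 19, 0, 2, 1, 0, 0, 0, 0, 0, 0, 1, 0, 0, 0, 0, 0, 0, 1]
}}

```text
clock: 14.45
ee_pos: [473.2, 357.0, 227.7]
orientation: [[0.114, -0.002, -0.993], [0.993, -0.001, 0.114], [-0.002, -1.0, 0.001]]
wrist_force: [-0.9, -0.2, -3.9]
gripper_width: 57.5
```

Call:
{"op": "servo_tool", "data": {
  "deltas": [0, 0, 0, 0, 35, 0, 1, 0, 0, 0, 0, 35, 0, 1, 0, 0, 0, 0, 35, 0, 1, 0, 0, 0, 0, 35, 0, 1, 0, 0, 0, 0, 25, 0, 1, 0, 0, 0, 0, 12, 0, 1, 0, 0, 0, 0, 6, 0, 1, 0, 0, 0, 0, 5, 0, 1, 0, 0, 0, 0, 3, 0, 1, 0, 0, 0, 0, 0, 0, 1, 0, 0, 0, 0, 0, 0, 1]
}}

```text
clock: 15.55
ee_pos: [474.1, 357.9, 38.4]
orientation: [[0.114, 0.001, -0.993], [0.993, 0.001, 0.114], [0.001, -1.0, -0.001]]
wrist_force: [-0.6, -0.0, -3.2]
gripper_width: 57.5
```

Still carrying (-3.2 N) at z=38.4. I'll lower in small steps to contact.

Call:
{"op": "servo_tool", "data": {
  "deltas": [0, 0, 0, 0, 2, 0, 1, 0, 0, 0, 0, 2, 0, 1, 0, 0, 0, 0, 1.5, 0, 1, 0, 0, 0, 0, 0, 0, 1, 0, 0, 0, 0, 0, 0, 1]
}}

```text
clock: 16.05
ee_pos: [473.8, 357.5, 32.2]
orientation: [[0.114, 0.0, -0.993], [0.993, 0.0, 0.114], [0.0, -1.0, -0.0]]
wrist_force: [-1.0, 0.5, -0.6]
gripper_width: 57.2
```

Call:
{"op": "servo_tool", "data": {
  "deltas": [0, 0, 0, 0, 0, 0, 0.2, 0, 0, 0, 0, 0, 0, -0.2, 0, 0, 0, 0, 0, 0, -0.6, 0, 0, 0, 0, 0, 0, -1, 0, 0, 0, 0, 0, 0, -1, 0, 0, 0, 0, 0, 0, -1, 0, 0, 0, 0, -15, 0, -1, 0, 0, 0, 0, -30, 0, -1, 0, 0, 0, 0, -45, 0, -1, 0, 0, 0, 0, -45, 0, -1, 0, 0, 0, 0, -45, 0, -1, 0, 0, 0, 0, -10, 0, -1]
}}

```text
clock: 17.25
ee_pos: [475.7, 359.2, 228.3]
orientation: [[0.114, 0.006, -0.994], [0.994, 0.007, 0.114], [0.007, -1.0, -0.006]]
wrist_force: [0.1, 0.3, -1.0]
gripper_width: 87.5
```

Call:
{"op": "servo_tool", "data": {
  "deltas": [0, 0, 0, -40, 0, 3, -1, 0, 0, 0, -40, 0, 3, -1, 0, 0, 0, -40, 0, 3, -1, 0, 0, 0, -40, 0, 3, -1, 0, 0, 0, -40, 0, 3, -1, 0, 0, 0, -40, 0, 3, -1, 0, 0, 0, -40, 0, 3, -1, 0, 0, 0, -40, 0, 3, -1, 0, 0, 0, -40, 0, 3, -1, 0, 0, 0, -40, 0, 3, -1, 0, 0, 0, -40, 0, 3, -1, 0, 0, 0, 0, 0, 0, -1]
}}

```text
clock: 18.45
ee_pos: [389.1, -79.1, 221.9]
orientation: [[0.118, -0.0, -0.993], [0.993, -0.0, 0.118], [-0.0, -1.0, 0.0]]
wrist_force: [0.9, -0.2, -0.1]
gripper_width: 87.5
```

```bash
python3 - <<'E'
from look import *
c=look("8",(90,290,90,310),f=2.7)
P=pts(c);print(fitcyl(P,[615,140,103.5],0.017)[:3]);print(fitcyl(P,[474,357,32],-0.11))
s=look("8",(110,310,140,300),"scene",3.7)
print(disc(s));print(fitcyl(pts(s),[474,357,32],-0.11))
# gap: boss vs drum: top points profile along axis
for nm,Q in(("t",P),("s",pts(s))):
    m=(abs(Q[:,1]-140.5)<8)&(Q[:,0]>565)&(Q[:,0]<675)&(Q[:,2]>110)
    Q=Q[m]
    print(nm,[(x,round(float(np.median(Q[abs(Q[:,0]-x)<1.5][:,2])),1)) for x in range(570,672,3) if (abs(Q[:,0]-x)<1.5).any()])
E
```

```text
(array([622.43, 139.86]), np.float64(102.78946443523274), np.float64(0.8738255110150883))
(array([475.34, 357.13]), np.float64(31.045692464291385), np.float64(-6.459394876856835), np.float64(79.64070948905393), np.int64(755), np.float64(1.4914180405718516))
(array([575.78, 141.36, 105.37]), np.int64(92))
(array([473.59, 356.86]), np.float64(33.065879841481895), np.float64(-6.926738882837122), np.float64(80.05026960020408), np.int64(423), np.float64(1.5454231204421331))
t [(579, 128.0), (582, 131.8), (585, 131.7), (588, 131.0), (591, 132.6), (594, 131.0), (597, 130.8), (600, 132.4), (603, 131.0), (606, 130.5), (609, 131.2), (612, 130.5), (615, 131.4), (618, 131.2), (621, 132.3), (624, 131.5), (627, 130.4), (630, 131.5), (633, 130.9), (636, 132.5), (639, 131.2), (642, 130.7), (645, 132.7), (648, 131.6), (651, 134.2), (654, 131.9), (657, 127.9), (660, 127.3), (663, 130.7), (666, 160.3), (669, 183.3)]
s [(570, 118.8), (573, 119.0), (576, 127.1), (579, 119.2), (582, 134.0), (585, 131.1), (588, 132.5), (591, 131.5), (594, 131.5), (597, 127.8), (600, 130.9), (603, 131.5), (606, 131.4), (609, 131.0), (612, 130.9), (615, 132.0), (618, 131.3), (621, 132.6), (624, 131.3), (627, 131.9), (630, 131.1), (633, 131.3), (636, 130.0), (639, 129.4), (642, 130.6), (645, 132.0), (648, 131.1), (651, 132.1), (654, 131.6), (657, 127.5), (660, 149.8), (663, 148.5), (666, 155.1), (669, 179.6)]
```

View pics/top8.png

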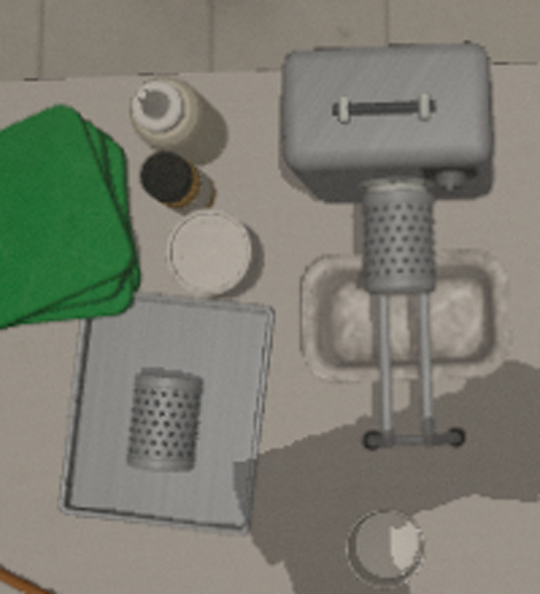

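View pics/scene8.png

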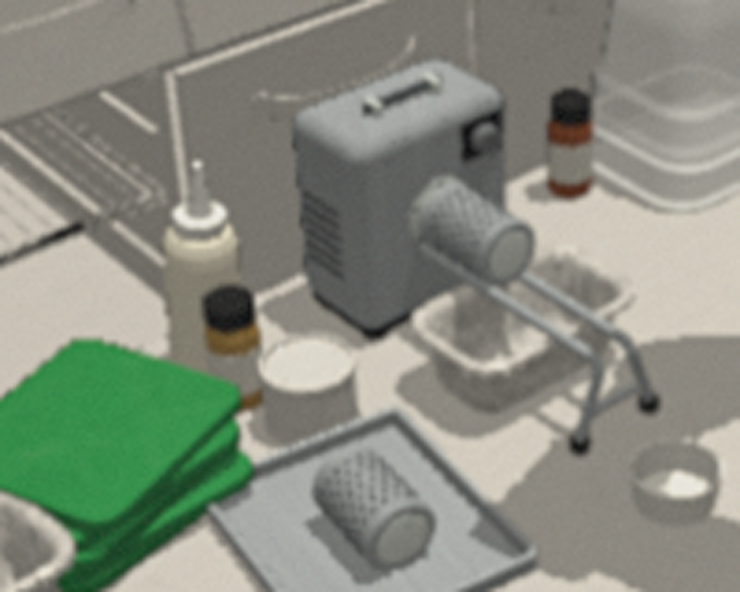

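Checks agree. Drum_a spans x≈576–656, flush with the boss at 657 and with no shaft showing. Drum_b lies in the tray at (475,357), axis height ≈31–33 mm. The robot is clear, so I'm handing in.

```bash
python3 -c "
from rig import bot
print(bot.close_job())"
```

```text
the job is handed in; nothing more can be done
None
```

Drum_a is the one that fits and is fully home on the shaft. Drum_b lies in the steel tray. I handed the job in at about 18.5 s of the 72 s allowed.

- **Drum_a:** I pushed it along the rods with a light 5 N grip. It first caught at the shaft's step, about 30 mm short. After I let go and gripped it again it slid on, until it stopped and the pads slipped at about 7 N. The last images show it from x≈576 to 656 mm, with the bearing face at about 657 mm. Its yaw is about 0.9°, and I estimated the grater's at about 1°.
- **Drum_b:** I never tried it on the shaft, because drum_a had already passed the step. I lowered it into the tray until it touched, then let go. The last fit puts it about 6–8 mm from the tray centre, with its axis 31–33 mm above the table.
- **Other things:** nothing near the grater or tray looks moved in the last images, and nothing touched the arm when I handed in. I did not measure the bystanders one by one. The last crops did not show the mill or the potato, which I last saw just before picking up drum_b.

**Checks that disagreed:**
- The first push wrongly suggested drum_a was the wrong drum.
- The automatic fit of drum_a's length came out at 85–93 mm instead of 80, because it took in part of the boss. I relied on its end disc and its height profile instead.

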